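Set and clamp the slotted guide bracket of an opened copier unit

ROBOT

A 7-joint arm with a two-finger parallel gripper is mounted at the origin on the work surface. World frame = base frame: x ahead of the robot, y to its left, z up, the work surface at z = 0. Lengths are in m, angles in rad, forces in N, time in s.
With the tool pointing down it reaches from about 0.4 to 0.875 m from the base axis. Payload 19.3 kg.
Tool frame: the origin (TCP) lies midway between the tips of the shut fingers; the grasp point (between the pads) lies 19 mm behind it; z points along the fingers, x is the direction in which the jaws open and shut, and the axes are right-handed (so a half turn about z gives the same grasp; the last joint's range is limited). The gripper opens to 85 mm and grips with 20 to 120 N. Pads are 22 mm wide; open, the fingers measure 114 mm over their backs; the gripper's body (76 mm by 85 mm) begins 54 mm behind the grasp point. The pads swing forward as they close: fully open they stand 13 mm farther back than shut.
Start: joints at [1.12, 0.521, -0.036, 1.599, 0.021, 1.021, -0.113], TCP at [0.232, -0.58, 0.196] pointing down, gripper open.
Joint ranges: [-2.91, 2.91], [-0.3, 2.13], [-1.5, 1.42], [0.17, 2.43], [-1.26, 4.41], [0.16, 1.93], [-2.52, 2.52]. Speed limits (rad/s): [1.89, 1.89, 2.39, 2.39, 3.01, 3.01, 3.01].

INTERFACE

Orientations are given as [roll, pitch, yaw] about the fixed x, y, z axes, in that order (R = Rz(yaw) Ry(pitch) Rx(roll)).
In Python, from rig import arm gives the robot as it stands. The module is installed in compiled form; this text tells all that it offers.
- The arm moves only by the shell command python3 -m pendant 'ROWS'. ROWS is JSON, a list of rows, each a list of 3 entries, a list of its own where there are three numbers: the opening, from -1 (shut) to 1 (fully open), so that 0 is half open, then the shift along the world's x, y, z in mm, then the turn about the world's z in degrees. In form: [[claw, [dx, dy, dz], roll], ...]. A call has 1 to 12 rows; each row shifts and turns the pose as measured when the row begins; what a row does not reach is not made up. A row lasts 1/10 s, in which the tool goes at most 50 mm and 8.59 degrees, less where a joint would pass 70% of its speed; a pose out of reach is approached as far as the arm can. A call with a gripper value outside its range is refused whole. The fingers move at their own pace and stop on an object; the grip force is fixed at half the most. Time passes only in rows, so rows that do not move let the fingers close. It gives the time, the measured TCP pose, the force and the opening at its end, in the units of the state.
- arm.state(): the state, without advancing time (a new reading comes with each control period).
- arm.grab_frame(name): name is "side" or "top" or "wrist"; returns a dict with "color" (400x640x3 uint8, red, green, blue), "range_z" (400x640 float32, m along the optical axis (not along the pixel's ray), 0 where there is no reading), "K" (3x3 intrinsics, pixels), "R" (3x3) and "t" (3): a world point X has camera coordinates R X + t. Camera axes: x right, y down, z forward; pixel columns grow to the right and rows downward; lengths in m; the calibration is good to about 2 mm. A picture is of the moment at which its call begins.
- arm.finish_job(): hands the job in, once; it reports no verdict.
Trained networks look in the newest picture that a camera, given by its name, has taken for a name from the list of things; names that differ only in an ending like _2 or _b are one class to them, and where a whole thing is asked for, a point or a joint stands for the part that bears it (a point fixed in the world has none). Each returns a list of dicts, best first, with "p" (0 to 1); they miss things now and then, are a little off and sometimes report something else, mostly with a low value. They report only what shows in the picture. A call takes as long as a camera call.
- arm.spot_in(camera, name): "location" ([x, y, z] in m, in the coordinates of the camera as it stood for that picture, good to about 4 mm: the middle of the surface that is visible of it).
The state is a dict: "t": time; "joints": joint angles; "dq": joint speeds; "tau": joint torques, N m; "eef_pos": TCP position; "ee_rot": TCP orientation; "wrist_force": force on the tool from outside, world axes, zero at the start; "torque": the same for the moment, N m; "grip_width": opening from 0.0 (shut) to 1.0 (fully open).
Only numpy, scipy, OpenCV 4.12 (cv2) and the standard library are available. Lean on these libraries where they do the work, as an engineer would, in place of code of your own. Each camera call takes 0.05 s, during which the arm holds its last target. There are 200 camera calls.

TASK

On the opened copier unit, slide the slotted guide bracket along its bolt slots until the pointed tooth on its edge lines up with the fixed pointer next to it. Then, with the bracket still there, turn both wing knobs clockwise until they are fully tight, and let go. Leave the other things on the bench where they are.

Things in the scene. Friction and masses are not known exactly. Their poses are not given: they have to be found in the camera images.
- unit: Opened copier unit, fixed: dark steel bed 220 (x) by 456 mm (y), its top 30 mm above the bench; end plates 72 mm high at y = -225 and 225; black roller along x = -86 (top at 57 mm); tan cover from x = 77 to 111 (top at 38 mm). Origin: centre of its underside, z up. The bracket slides along its y. Two upright 8 mm studs at x = 0, y = +115 and -115 mm carry the knobs.
- bracket: Flat aluminium plate 64 (x) by 344 (y) by 5 mm, 0.25 to 0.5 kg, lying loose on the bed; the studs pass through its two 11 mm wide slots along y. Slides up to 38 mm either way from the unit's middle against a few newtons of friction; the knobs' washers keep it from being lifted off. Origin: centre of its underside; y is the sliding direction.
- bracket_tab (a point): Middle of the top edge of the upright grip tab in the middle of the bracket, 80 mm above the bench. The tab is 40 mm wide (x), 10 mm thick (y) and stands 45 mm above the plate; pinch it from above across its thickness. Axes as the bracket.
- bracket_tip (a point): Tip of the bracket's tooth, a flat triangle that sticks out of the middle of its +x edge (46.8 mm in x from the bracket's origin), at the plate's top face.
- pointer_tip (a point): Tip of the fixed pointer: a small flat steel arrowhead on a 36 mm riveted foot on the bed, on the +x side of the bracket, pointing in -x at it. Axes as the unit. Lined up means bracket_tip and pointer_tip agree along the unit's y axis; the tips are then about 3 mm apart in x.
- knob_left (a joint): Turn of the wing knob at the unit's y = +115 mm, rad: 0 loose, grows clockwise from above, 1.4 = end stop, fully tight; starts at 0 to 0.35, stays where left, takes 0.1 N m. It sinks 1.2 mm per rad; its washer grips the bracket from about 1.1. Wing: black bar 40 long, 13 thick, 24 mm tall, top 69 mm above the bench; its length lies at unit yaw + 0.7 - value, counterclockwise from world x.
- knob_right (a joint): The same for the wing knob at the unit's y = -115 mm.
- knob_left_grip (a point): Centre of the wing of the left knob, on its turning axis, half way up the wing (12 mm below its top).
- knob_right_grip (a point): Centre of the wing of the right knob, on its turning axis, half way up the wing (12 mm below its top).
- screwdriver: A screwdriver lying on the bench to the left; leave it.
- grease_jar: A white jar, 60 mm across and 65 mm high, standing on the bench to the right; leave it.
- gear: A spare white plastic gear, 72 mm across, lying on the bench to the right; leave it.
- parts_tray: A grey parts tray 120 by 160 by 30 mm on the bench to the left; leave it.

How it is judged:
By the outcome, as a careful person would: the job done as asked, in the order asked, and still so for the second after the job is handed in, with the robot touching nothing.
It also fails if it takes over 56 s, if anything falls off the work surface, if the arm or the gripper's body presses on something with over 40 N, if the wrist force passes 120 N, or if a joint passes its speed limit or range.

## Working session

There is one attempt and no reset: what is moved stays moved. The work goes in short steps, Python scripts to look and compute and a shell command to move; the robot and the scene stay as the last step left them, time stands still between calls to the robot, and variables do not carry over. Pictures are saved under pics/ and viewed, about 8 in all and at most 12, crops included, and the job is handed in when it is done.

```bash
mkdir -p pics; cat > h.py <<'E'
from rig import arm
import numpy as np, cv2
def world(f,p): return f["R"].T@(np.array(p)-f["t"])
def px(f,u,v):
    z=f["range_z"][int(v),int(u)]; return world(f,z*np.linalg.inv(f["K"])@[u,v,1])
def proj(f,X):
    c=f["K"]@(f["R"]@np.array(X)+f["t"]); return c[:2]/c[2]
def save(f,n): cv2.imwrite("pics/"+n,f["color"][:,:,::-1])
E
python3 - <<'E'
from h import *
np.set_printoptions(precision=4,suppress=True)
print(arm.state())
for c in ["top","side"]:
    f=arm.grab_frame(c); save(f,c+"1.png"); print(c,f["K"][0],f["R"],f["t"])
    for n in ["unit","bracket","bracket_tab","bracket_tip","pointer_tip","knob_left_grip","knob_right_grip"]:
        for d in arm.spot_in(c,n)[:2]: print(n,round(d["p"],2),world(f,d["location"]),proj(f,world(f,d["location"])))
E
```

```text
{'t': 0.0, 'joints': array([ 1.1198,  0.522 , -0.0363,  1.6   ,  0.0212,  1.0211, -0.1128]), 'dq': array([-0.0012, -0.0036,  0.0014,  0.0004, -0.0001, -0.0004, -0.0003]), 'tau': array([ -0.0015, -92.7111,   1.9788, -36.9936,   0.0176,   0.0083,
         0.    ]), 'eef_pos': array([ 0.2321, -0.5799,  0.1952]), 'ee_rot': array([ 3.1415,  0.0012, -1.19  ]), 'wrist_force': array([ 0.2196, -0.5911, -0.2725]), 'torque': array([-0.0321, -0.0036, -0.0517]), 'grip_width': 0.9976763480670007}
top [403.7915   0.     318.2388] [[ 0.0927 -0.9957  0.0024]
 [-0.9755 -0.0913 -0.2004]
 [ 0.1997  0.0162 -0.9797]] [-0.0444  0.491   1.1768]
unit 0.63 [ 0.5582 -0.0292  0.0293] [329.9122 177.1932]
bracket 0.56 [ 0.58   -0.0734  0.03  ] [344.6335 171.6695]
bracket_tab 0.94 [ 0.5801 -0.071   0.0343] [343.9513 171.2052]
bracket_tip 0.76 [ 0.5792 -0.0708  0.0358] [343.8876 171.3672]
bracket_tip 0.37 [0.57   0.0759 0.0691] [296.1394 167.0764]
knob_left_grip 0.4 [0.5763 0.0735 0.0685] [297.127  165.2077]
knob_right_grip 0.63 [ 0.5894 -0.4434  0.0646] [467.2854 176.7707]
side [413.2021   0.     319.2159] [[-0.8935 -0.4487 -0.0198]
 [-0.2139  0.4638 -0.8597]
 [ 0.3949 -0.7639 -0.5104]] [0.4488 0.1765 1.0167]
unit 0.78 [0.5509 0.0425 0.0341] [297.1673 219.8436]
bracket 0.61 [ 0.5707 -0.0556  0.0327] [307.222  202.9096]
bracket_tab 0.69 [ 0.5691 -0.0551  0.036 ] [307.5557 202.1588]
bracket_tip 0.88 [ 0.5691 -0.054   0.0342] [307.426  202.8121]
pointer_tip 0.52 [ 0.642  -0.0126  0.0389] [279.8961 202.6813]
pointer_tip 0.21 [0.5534 0.0456 0.034 ] [295.8838 220.2132]
knob_left_grip 0.69 [ 0.5719 -0.0534  0.0367] [306.4728 202.0279]
knob_left_grip 0.66 [0.5647 0.0817 0.0596] [285.491  217.9912]
```

View pics/top1.png

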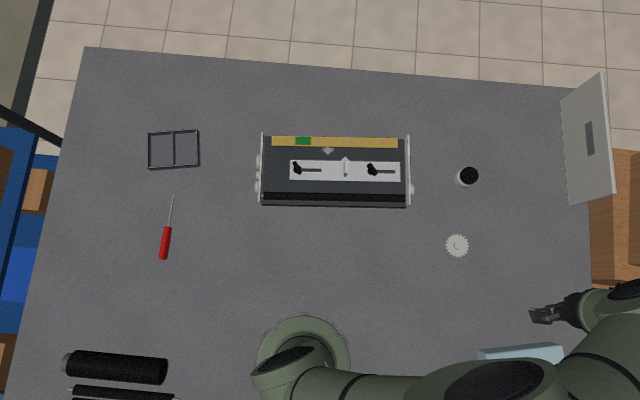

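The top view shows the unit at about (335,172), the left knob at (297,168), the right knob at (371,168), the tab and tooth at (345,160), and the pointer at (327,151). The bracket needs to go about 50 mm toward +y. I'll move over it for a closer look with the wrist camera.

```bash
python3 -m pendant '[[1,[20,40,20],-3],[1,[25,43,15],-3],[1,[25,43,15],-3],[1,[25,43,15],-3],[1,[25,43,15],-3],[1,[25,43,15],-3],[1,[25,43,15],-3],[1,[25,43,15],0],[1,[25,43,15],0],[1,[25,43,15],0],[1,[25,43,10],0],[1,[25,43,0],0]]'
python3 -m pendant '[[1,[10,43,0],0],[1,[10,43,0],0],[1,[0,0,0],0],[1,[0,0,0],0]]'
python3 - <<'E'
from h import *
np.set_printoptions(precision=4,suppress=True)
s=arm.state(); print(s['t'],s['eef_pos'],s['ee_rot'],s['joints'])
f=arm.grab_frame("wrist"); save(f,"w1.png"); print(f["R"],f["t"],f["K"][0])
for n in ["bracket_tab","bracket_tip","pointer_tip","knob_left_grip","knob_right_grip"]:
    for d in arm.spot_in("wrist",n)[:2]: print(n,round(d["p"],2),world(f,d["location"]),proj(f,world(f,d["location"])))
E
```

```text
t: 2.0
eef_pos: [0.5135, -0.0792, 0.3586]
ee_rot: [-3.137, -0.0, -1.583]
wrist_force: [0.7, -1.1, 0.5]
grip_width: 0.998
t: 2.4
eef_pos: [0.5357, 0.0175, 0.3587]
ee_rot: [-3.136, 0.002, -1.575]
wrist_force: [0.5, -0.5, -0.6]
grip_width: 1.001
2.4 [0.5357 0.0175 0.3587] [-3.1362  0.002  -1.5746] [ 0.1049  0.2528 -0.3138  1.5909  0.0792  1.3049 -1.7946]
[[-0.0037 -1.     -0.0026]
 [-0.9515  0.0027  0.3078]
 [-0.3077  0.0036 -0.9515]] [0.0205 0.4187 0.7009] [287.3133   0.     317.2336]
bracket_tab 0.66 [ 0.5832 -0.0694  0.0377] [369.0957 123.9267]
bracket_tab 0.49 [ 0.601  -0.0402  0.0292] [351.61   112.8718]
bracket_tip 0.68 [ 0.5854 -0.0701  0.0343] [369.2315 122.4357]
pointer_tip 0.64 [ 0.6458 -0.0094  0.0373] [334.1018  84.293 ]
pointer_tip 0.21 [ 0.3879 -0.4321  0.0147] [546.2213 224.657 ]
knob_left_grip 0.77 [0.5728 0.0699 0.0723] [284.666  132.3659]
knob_right_grip 0.79 [ 0.5831 -0.1512  0.0656] [423.386  124.8752]
```

View pics/w1.png

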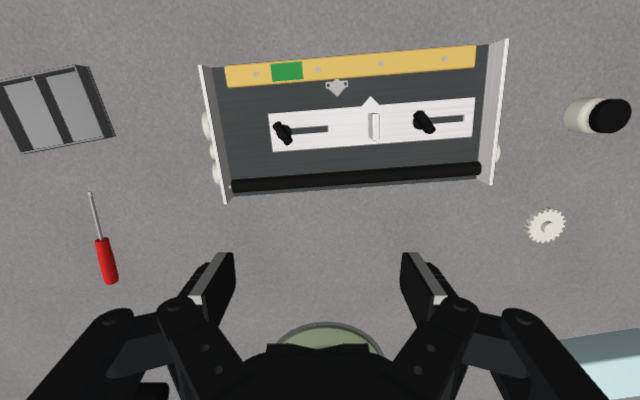

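The wrist view shows the left knob at (283,132), right knob at (424,122), tab at (374,126), tooth tip at (371,97) and pointer tip near (337,95). The unit is yawed slightly. Next I'll fit the geometry from depth.

```bash
cat >> h.py <<'E'
def cloud(f):
    v,u=np.mgrid[0:400,0:640]; z=f["range_z"]
    c=np.stack([u,v,np.ones_like(u)],-1)@np.linalg.inv(f["K"]).T*z[...,None]
    return (c-f["t"])@f["R"]
def fit(f):
    P=cloud(f); C=f["color"].astype(int); ok=(f["range_z"]>0)&(abs(P[...,0]-.58)<.15)&(abs(P[...,1]+.04)<.26)
    mx,mn=C.max(-1),C.min(-1); Z=P[...,2]
    m=ok&(mn>150)&(abs(Z-.035)<.004)&(mx-mn<40)&(abs(P[...,1]+.04)<.215)
    n,l,st,_=cv2.connectedComponentsWithStats(cv2.morphologyEx(m.astype(np.uint8),cv2.MORPH_CLOSE,np.ones((5,5))))
    m&=l==1+np.argmax(st[1:,4])
    q=P[m][:,:2].astype(np.float32); print("bracket rect",m.sum(),cv2.minAreaRect(q), Z[m].mean())
    t=ok&(Z>.076)&(Z<.084); print("tab",t.sum(),P[t].mean(0), cv2.minAreaRect(P[t][:,:2].astype(np.float32)))
    for y in(.07,-.15):
        k=ok&(mx<80)&(Z>.0615)&(Z<.074)&(abs(P[...,1]-y)<.04)&(abs(P[...,0]-.578)<.05)
        a=P[k][:,:2].astype(np.float32); r=cv2.minAreaRect(a); d=np.linalg.svd(a-a.mean(0))[2][0]
        print("knob",k.sum(),r,P[k].mean(0),"len dir",np.arctan(d[1]/d[0]))
    return P,m
E
python3 - <<'E'
from h import *
np.set_printoptions(precision=4,suppress=True)
for c in["wrist","top"]:
  f=arm.grab_frame(c); print(c); P,m=fit(f)
  if c=="wrist":
    big=cv2.resize(f["color"][55:175,220:480],None,fx=3,fy=3,interpolation=cv2.INTER_CUBIC); cv2.imwrite("pics/w1c.png",big[:,:,::-1])
E
```

```text
wrist
bracket rect 6525 ((0.5882082581520081, -0.0720256119966507), (0.07874897867441177, 0.3458791673183441), 4.178458213806152) 0.035669436880881235
tab 176 [ 0.5823 -0.0721  0.0805] ((0.5818798542022705, -0.07254879176616669), (0.039749618619680405, 0.010092420503497124), 4.474275588989258)
knob 199 ((0.5711575150489807, 0.07458706945180893), (0.03829805925488472, 0.012969199568033218), 34.003944396972656) [0.5718 0.0743 0.0693] len dir 0.59672135
knob 213 ((0.5880566239356995, -0.1536565124988556), (0.038584548979997635, 0.012426542118191719), 40.1397819519043) [ 0.5879 -0.1525  0.0689] len dir 0.7030699
top
bracket rect 356 ((0.5918022394180298, -0.1995387226343155), (0.06220853701233864, 0.08723016083240509), 5.354597091674805) 0.034726976675883606
tab 5 [0.5801 0.0052 0.0767] ((0.557823657989502, -0.04127459228038788), (0.11145944893360138, 0.4515429437160492), 4.5608978271484375)
knob 0 ((0.0, 0.0), (0.0, 0.0), 0.0) [nan nan nan] len dir 0.0
knob 47 ((0.5880693793296814, -0.15418300032615662), (0.037670157849788666, 0.013131523504853249), 42.85035705566406) [ 0.5858 -0.1561  0.068 ] len dir 0.6247038h.py:23: RuntimeWarning: Mean of empty slice.
  a=P[k][:,:2].astype(np.float32); r=cv2.minAreaRect(a); d=np.linalg.svd(a-a.mean(0))[2][0]
  ret = um.true_divide(
h.py:24: RuntimeWarning: Mean of empty slice.
  print("knob",k.sum(),r,P[k].mean(0),"len dir",np.arctan(d[1]/d[0]))
```

View pics/w1c.png

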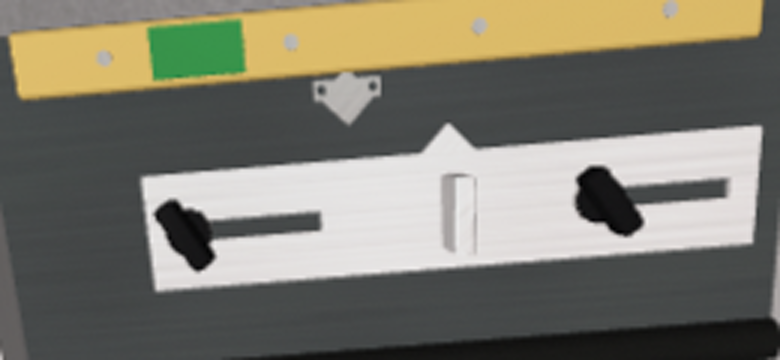

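```bash
python3 -m pendant '[[-0.3,[12,-23,-40],4.5],[-0.3,[12,-23,-45],0],[-0.3,[12,-22,-45],0],[-0.3,[10,-22,-45],0],[-0.3,[0,0,-40],0],[-0.3,[0,0,0],0],[-0.3,[0,0,0],0]]'
python3 - <<'E'
from h import *
np.set_printoptions(precision=4,suppress=True)
s=arm.state(); print(s['t'],s['eef_pos'],s['ee_rot'])
yaw=.074; ey=np.array([-np.sin(yaw),np.cos(yaw)]); ex=np.array([np.cos(yaw),np.sin(yaw)]);o=np.array([.5796,-.0397])
# first wrist picture geometry
R=np.array([[-.0037,-1,-.0026],[-.9515,.0027,.3078],[-.3077,.0036,-.9515]]);t=np.array([.0205,.4187,.7009])
f=arm.grab_frame("wrist"); save(f,"w2.png");K=f["K"]
for n,u,v,h in(("pointer",336,96.3,.036),("tooth",369.3,96.3,.035)):
    r=R.T@np.linalg.inv(K)@[u,v,1]; c=-R.T@t; p=c+r*(h-c[2])/r[2]; print(n,p,ex@(p[:2]-o),ey@(p[:2]-o))
b=np.array([.5819,-.0725])-o; print("tab in unit",ex@b,ey@b)
E
```

```text
t: 3.5
eef_pos: [0.5819, -0.0774, 0.1439]
ee_rot: [-3.129, 0.002, -1.498]
wrist_force: [1.0, -0.0, 0.4]
grip_width: 0.352
3.5 [ 0.5819 -0.0774  0.1439] [-3.1294  0.0015 -1.4978]
pointer [ 0.6274 -0.0128  0.036 ] 0.04966980705117747 0.023263105896396224
tooth [ 0.6272 -0.0679  0.035 ] 0.04542149447078141 -0.03159708743717907
tab in unit -0.00013127990872706459 -0.03288027928083282
```

View pics/w2.png

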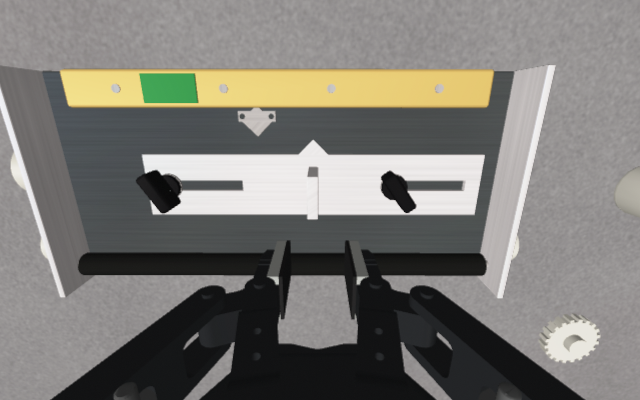

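The pointer tip at (257,136) and tooth tip at (313,140) match the model, giving about 55 mm of travel. Next I'll descend over the tab and grip it.

```bash
python3 -m pendant '[[-0.3,[0,5,-30],0],[-0.3,[0,0,-35],0],[-0.3,[0,0,-30],0],[-0.3,[0,0,0],0],[-1,[0,0,0],0],[-1,[0,0,0],0],[-1,[0,0,0],0],[-1,[0,0,0],0],[-1,[0,0,0],0],[-1,[0,0,0],0]]'
```

```text
t: 4.55
eef_pos: [0.5929, -0.071, 0.0666]
ee_rot: [-3.103, -0.003, -1.497]
wrist_force: [-0.4, 0.1, -1.2]
grip_width: -0.001
```

```bash
python3 - <<'E'
from h import *
np.set_printoptions(precision=4,suppress=True)
f=arm.grab_frame("wrist"); save(f,"w3.png"); fit(f)
s=arm.state(); print({k:s[k] for k in ['t','joints','eef_pos','ee_rot','wrist_force','torque','grip_width']})
E
```

```text
bracket rect 26498 ((0.5873523354530334, -0.07083439826965332), (0.08135881274938583, 0.3493495285511017), 4.195645332336426) 0.03580585715738013
tab 302 [ 0.5965 -0.0716  0.0805] ((0.5960330963134766, -0.0716528370976448), (0.012438816949725151, 0.008898372761905193), 3.978872299194336)
knob 1448 ((0.571540892124176, 0.07405184209346771), (0.04000621289014816, 0.014513829723000526), 35.05670166015625) [0.5731 0.0727 0.0681] len dir 0.60060716
knob 1064 ((0.5881131291389465, -0.1539878398180008), (0.04021253064274788, 0.012996231205761433), 39.50254440307617) [ 0.5899 -0.152   0.0691] len dir 0.6815233
{'t': 4.6, 'joints': array([ 0.185 ,  0.6286, -0.2341,  1.8085,  0.2159,  0.6903, -1.6641]), 'eef_pos': array([ 0.5929, -0.071 ,  0.0665]), 'ee_rot': array([-3.1033, -0.0028, -1.4965]), 'wrist_force': array([ 0.0557, -0.0945,  0.3028]), 'torque': array([-0.0193,  0.0403, -0.0424]), 'grip_width': -0.0042364194289224825}
```

View pics/w3.png

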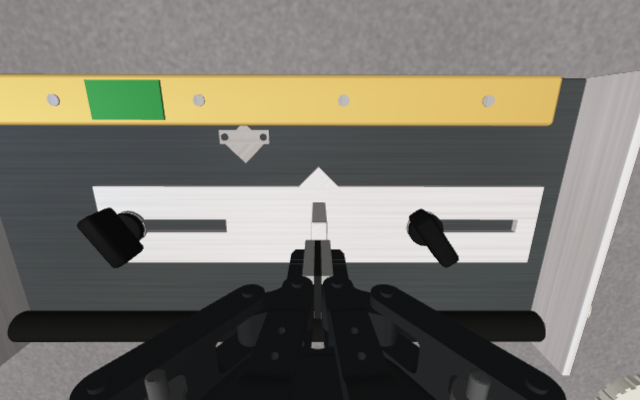

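```bash
python3 - <<'E'
from h import *
np.set_printoptions(precision=4,suppress=True)
f=arm.grab_frame("wrist"); s=arm.state(); print(s['eef_pos'],s['ee_rot'],proj(f,s['eef_pos']), -f["R"].T@f["t"],s['grip_width'])
for uv in[(318,210),(318,235),(318,250),(318,262),(307,262),(330,262),(307,245),(318,272),(318,285),(300,262),(339,262)]: print(uv,px(f,*uv))
big=cv2.resize(f["color"][180:310,240:400],None,fx=4,fy=4,interpolation=cv2.INTER_CUBIC); cv2.imwrite("pics/w3c.png",big[:,:,::-1])
E
```

```text
[ 0.5928 -0.0709  0.0663] [-3.1036 -0.0027 -1.4965] [317.441  226.5937] [ 0.6652 -0.065   0.2485] -0.0016047080948069304
(318, 210) [ 0.6013 -0.0707  0.0565]
(318, 235) [ 0.5928 -0.0712  0.0807]
(318, 250) [ 0.6012 -0.0704  0.1188]
(318, 262) [ 0.6014 -0.0704  0.1311]
(307, 262) [ 0.6003 -0.0654  0.1299]
(330, 262) [ 0.6016 -0.0758  0.1308]
(307, 245) [ 0.6008 -0.0648  0.1131]
(318, 272) [ 0.6004 -0.0704  0.1381]
(318, 285) [ 0.5956 -0.0708  0.1406]
(300, 262) [ 0.5966 -0.062   0.1235]
(339, 262) [ 0.5977 -0.0809  0.123 ]
```

View pics/w3c.png

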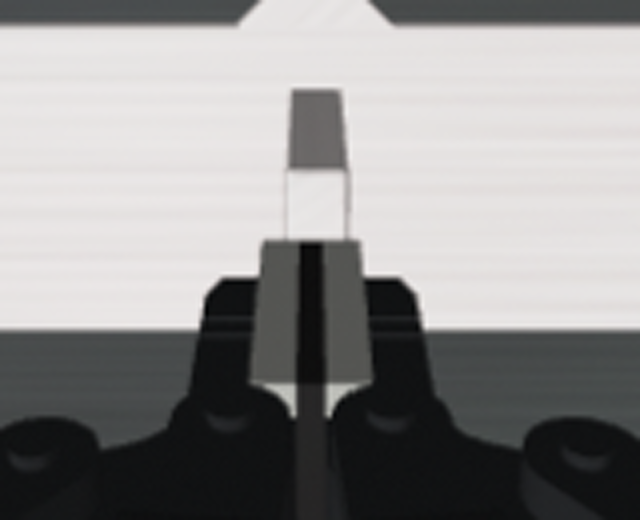

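The shut fingers seem to end at about z=0.11, above the tab, although the TCP reads 0.066. I'll check this from the side camera.

```bash
python3 - <<'E'
from h import *
np.set_printoptions(precision=4,suppress=True)
f=arm.grab_frame("side"); s=arm.state(); c=proj(f,s['eef_pos']); print(c,proj(f,[.582,-.0725,.08]),arm.state()['joints'])
big=cv2.resize(f["color"][90:290,180:440],None,fx=3,fy=3,interpolation=cv2.INTER_CUBIC); cv2.imwrite("pics/s2c.png",big[:,:,::-1])
g=arm.grab_frame("wrist");P=cloud(g)
m=(g["range_z"]>0)&(abs(P[...,1]+.071)<.012)&(abs(P[...,0]-.593)<.03)&(P[...,2]>.085)
print(np.sort(P[m][:,2])[:10],m.sum())
E
```

```text
[302.8821 189.7019] [306.0181 186.2099] [ 0.185   0.6292 -0.234   1.8087  0.2159  0.6903 -1.6642]
[0.1063 0.1069 0.1069 0.1071 0.1071 0.1072 0.1072 0.1072 0.1073 0.1074] 11650
```

View pics/s2c.png

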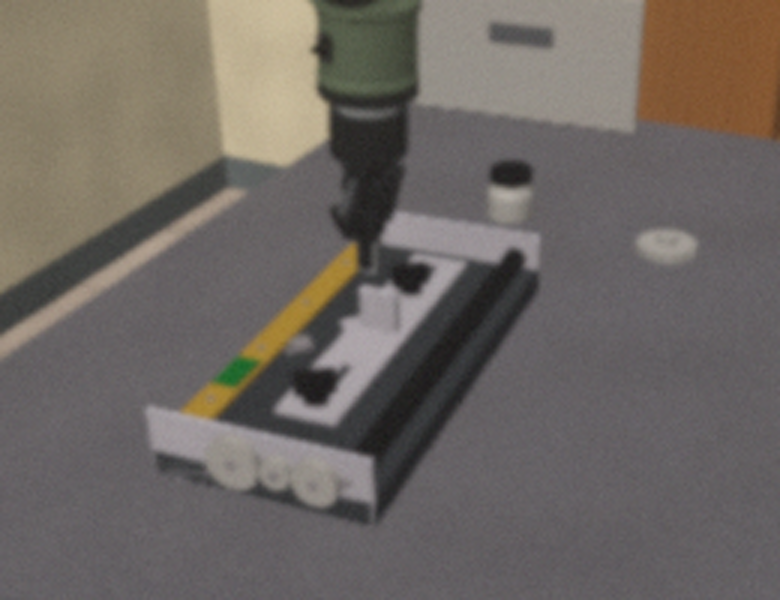

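The side view confirms that the finger tips, at about crop (372,275), hover above the tab. Their real tip is about 40 mm above the reported TCP, and I'll account for this from here. I'll open, re-centre and go down in small rows.

```bash
python3 -m pendant '[[-0.3,[-5,-1,0],0],[-0.3,[-4,0,0],0],[-0.3,[0,0,0],0],[-0.3,[0,0,-10],0],[-0.3,[0,0,-10],0],[-0.3,[0,0,0],0]]'
python3 - <<'E'
from h import *
np.set_printoptions(precision=4,suppress=True)
s=arm.state(); print(s['eef_pos'],s['ee_rot'],s['grip_width'],s['wrist_force'])
g=arm.grab_frame("wrist");save(g,"w4.png");P=cloud(g)
m=(g["range_z"]>0)&(abs(P[...,1]+.071)<.05)&(abs(P[...,0]-.583)<.035)&(P[...,2]>.084)
for sgn in(1,-1):
    k=m&(sgn*(P[...,1]+.072)>0)&(P[...,2]<.12); q=P[k]; print(k.sum(),q.min(0),q.max(0))
t=(g["range_z"]>0)&(abs(P[...,2]-.0805)<.003)&(abs(P[...,1]+.072)<.01)&(abs(P[...,0]-.583)<.03); print("tab",P[t].min(0),P[t].max(0),P[t].mean(0))
E
```

```text
t: 5.35
eef_pos: [0.5822, -0.072, 0.0438]
ee_rot: [-3.105, -0.002, -1.497]
wrist_force: [-0.7, 0.8, 0.5]
grip_width: 0.349
[ 0.5822 -0.072   0.0438] [-3.105  -0.0025 -1.4966] 0.34873194141480574 [-0.6998  0.7509  0.4857]
1410 [ 0.5665 -0.058   0.084 ] [ 0.5903 -0.0431  0.12  ]
1394 [ 0.5687 -0.1002  0.0843] [ 0.5928 -0.086   0.12  ]
tab [ 0.5618 -0.0789  0.0777] [ 0.6021 -0.0665  0.0825] [ 0.583  -0.0725  0.0808]
```

```bash
python3 -m pendant '[[-0.3,[0,0,-12],0],[-0.3,[0,0,-12],0],[-0.3,[0,0,-10],0],[-0.3,[0,0,0],0],[-1,[0,0,0],0],[-1,[0,0,0],0],[-1,[0,0,0],0],[-1,[0,0,0],0]]'
```

```text
t: 6.2
eef_pos: [0.5823, -0.0718, 0.0071]
ee_rot: [-3.105, -0.002, -1.496]
wrist_force: [-0.3, -0.1, -2.3]
grip_width: 0.112
```

```bash
python3 -m pendant '[[-1,[-0.7,10,0],0],[-1,[-0.7,10,0],0],[-1,[-0.7,10,0],0],[-1,[-0.7,10,0],0],[-1,[-0.7,9,0],0],[-1,[0,0,0],0],[-1,[0,0,0],0]]'
cat >> h.py <<'E'
def tips(name,box):
    f=arm.grab_frame("wrist"); u0,v0,u1,v1=box
    big=cv2.resize(f["color"][v0:v1,u0:u1],None,fx=5,fy=5,interpolation=cv2.INTER_CUBIC); cv2.imwrite("pics/"+name,big[:,:,::-1])
    return f
def online(f,u,v,h,yaw=.074,o=(.5796,-.0397)):
    R,t=f["R"],f["t"]; r=R.T@np.linalg.inv(f["K"])@[u,v,1]; c=-R.T@t; p=c+r*(h-c[2])/r[2]; d=p[:2]-o
    return p,[np.cos(yaw)*d[0]+np.sin(yaw)*d[1],-np.sin(yaw)*d[0]+np.cos(yaw)*d[1]]
E
python3 - <<'E'
from h import *
np.set_printoptions(precision=4,suppress=True)
f=arm.grab_frame("wrist")
p=proj(f,[.6265,-.0146,.036]).astype(int); print(p)
f=tips("w5c.png",(p[0]-75,p[1]-60,p[0]+75,p[1]+55)); np.savez("w5.npz",R=f["R"],t=f["t"],K=f["K"])
for n in("bracket_tip","pointer_tip"):
  for d in arm.spot_in("wrist",n)[:1]: print(n,d["p"],world(f,d["location"]))
for d in[(0,0),(0,-15),(10,0),(-10,0),(0,10)]: print(d,px(f,p[0]+d[0],p[1]+d[1]))
E
```

```text
t: 6.9
eef_pos: [0.5784, -0.0166, 0.0075]
ee_rot: [-3.105, -0.002, -1.494]
wrist_force: [-0.5, -0.8, -2.6]
grip_width: 0.111
[320 162]
bracket_tip 0.62 [ 0.588  -0.0145  0.0348]
pointer_tip 0.57 [ 0.5866 -0.0189  0.0361]
(0, 0) [ 0.6259 -0.0141  0.0305]
(0, -15) [ 0.6347 -0.0134  0.0358]
(10, 0) [ 0.6266 -0.0196  0.0318]
(-10, 0) [ 0.6256 -0.0086  0.0313]
(0, 10) [ 0.6214 -0.0144  0.0363]
```

View pics/w5c.png

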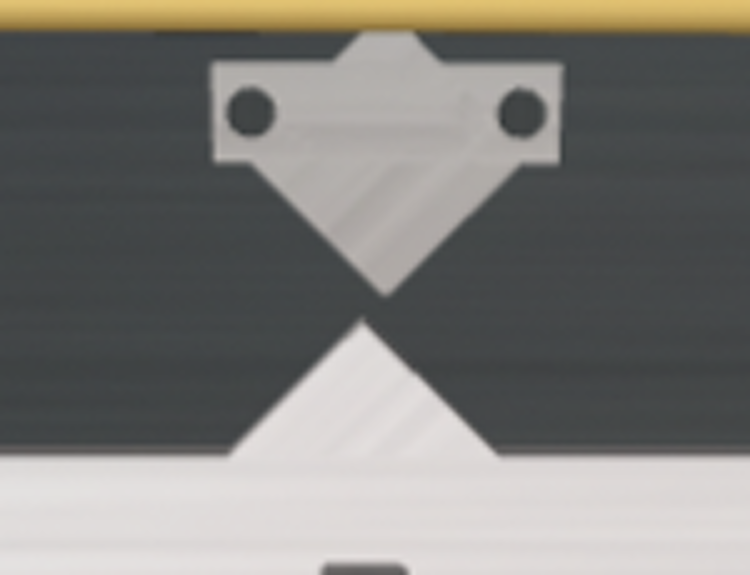

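The tooth tip, crop (361,318), now sits about 2.7 mm past the pointer tip, crop (386,297), on the +y side. I'll measure with a subpixel fit and nudge it back.

```bash
cat >> h.py <<'E'
def mis():
    "tooth minus pointer along unit y (mm), from edge mid-points near the tips"
    f=arm.grab_frame("wrist"); pc=proj(f,[.6275,-.0148,.0355]); u0,v0=int(pc[0])-75,int(pc[1])-60
    c=f["color"][v0:v0+115,u0:u0+150].astype(float); b=c.min(-1)
    big=cv2.resize(b,None,fx=5,fy=5,interpolation=cv2.INTER_CUBIC); m=(big>115).astype(np.uint8)
    n=m[:,:].sum(1)
    gap=[r for r in range(150,450) if n[r]<3]; a,z=gap[0],gap[-1]
    out=[]
    for rows,tip,h in((range(a-70,a-10),a,.036),(range(z+10,z+70),z,.035)):
        mid=[np.nonzero(m[r])[0][[0,-1]].mean() for r in rows]; k=np.polyfit(rows,mid,1); s=np.polyval(k,tip)
        u,v=u0+(s-2)/5,v0+(tip-2)/5; out.append(online(f,u,v,h)[1]); print("crop tip",s,tip,"unit xy",np.round(np.array(out[-1])*1000,2))
    print("tooth-pointer y mm",round((out[1][1]-out[0][1])*1000,2))
E
python3 - <<'E'
from h import *
mis()
E
python3 -m pendant '[[-1,[0.1,-1.5,0],0],[-1,[0,0,0],0],[-1,[0,0,0],0]]'
python3 - <<'E'
from h import *
mis()
E
```

```text
crop tip 381.25864592016296 307 unit xy [49.46 21.37]
crop tip 365.28757988330085 330 unit xy [46.8  23.08]
tooth-pointer y mm 1.71
t: 7.45
eef_pos: [0.5785, -0.0199, 0.0074]
ee_rot: [-3.105, -0.002, -1.497]
wrist_force: [-0.1, 0.1, -3.1]
grip_width: 0.109
crop tip 381.9251366120219 305 unit xy [49.59 21.29]
crop tip 390.2761183662127 330 unit xy [46.72 20.4 ]
tooth-pointer y mm -0.89
```

```bash
python3 - <<'E'
from h import *
mis()
f=arm.grab_frame("wrist"); pc=proj(f,[.6275,-.0148,.0355]); tips("w6c.png",(int(pc[0])-75,int(pc[1])-60,int(pc[0])+75,int(pc[1])+55)); print(arm.state()['eef_pos'])
E
```

```text
crop tip 381.95305640455695 304 unit xy [49.69 21.24]
crop tip 390.3940631656941 330 unit xy [46.71 20.34]
tooth-pointer y mm -0.9
[ 0.57847509 -0.01961597  0.0074762 ]
```

View pics/w6c.png

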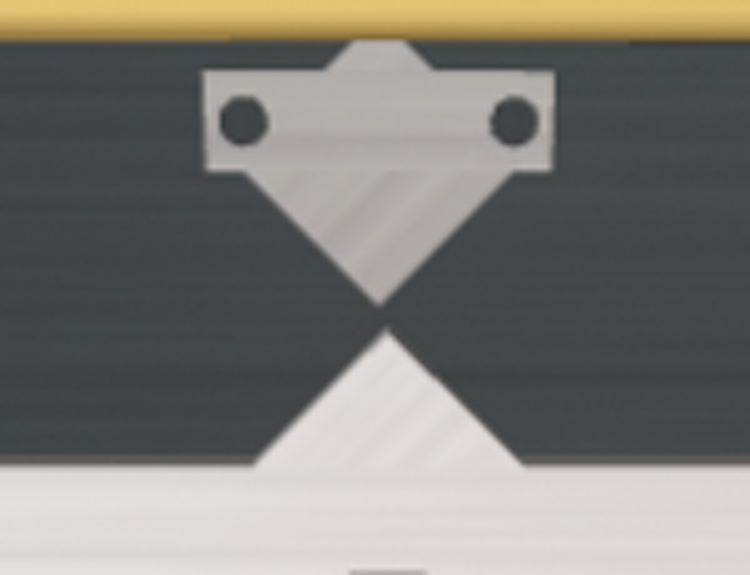

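The tooth tip (388,328) is now 0.9 mm short, on the −y side of the pointer tip (380,305), and the fit agrees. One more nudge should do it.

```bash
python3 -m pendant '[[-1,[0,0.8,0],0],[-1,[0,0,0],0],[-1,[0,0,0],0]]'
python3 - <<'E'
from h import *
mis(); print(arm.state()['wrist_force'])
E
```

```text
t: 7.95
eef_pos: [0.5784, -0.0186, 0.0075]
ee_rot: [-3.105, -0.002, -1.496]
wrist_force: [-0.7, -0.4, -3.4]
grip_width: 0.11
crop tip 378.80552005186644 304 unit xy [49.79 21.31]
crop tip 375.24418820042604 330 unit xy [46.81 21.69]
tooth-pointer y mm 0.38
[-0.14365762  0.25961681 -2.79221148]
```

```bash
python3 -m pendant '[[-1,[0,-0.3,0],0],[-1,[0,0,0],0],[-1,[0,0,0],0]]'
python3 - <<'E'
from h import *
mis()
E
python3 -m pendant '[[-0.3,[0,0,0],0],[-0.3,[0,0,0],0],[-0.3,[0,0,0],0],[-0.3,[0,0,20],0],[-0.3,[0,0,30],0],[-0.3,[0,0,20],0],[-0.3,[0,0,0],0],[-0.3,[0,0,0],0]]'
python3 - <<'E'
from h import *
np.set_printoptions(precision=4,suppress=True)
mis(); f=arm.grab_frame("wrist"); fit(f); s=arm.state(); print(s['eef_pos'],s['ee_rot'],s['joints'])
P=cloud(f);q=P[(f["range_z"]>0)&(abs(P[...,1]+.018)<.05)&(abs(P[...,0]-.58)<.04)&(P[...,2]>.09)&(P[...,2]<.16)];print(q.min(0),q.max(0))
E
```

```text
t: 8.3
eef_pos: [0.5784, -0.0189, 0.0075]
ee_rot: [-3.105, -0.002, -1.496]
wrist_force: [-0.0, -0.3, -2.8]
grip_width: 0.11
crop tip 380.5302120959526 306 unit xy [49.56 21.37]
crop tip 380.2453876076687 330 unit xy [46.8 21.4]
tooth-pointer y mm 0.03
t: 9.15
eef_pos: [0.5785, -0.0188, 0.08]
ee_rot: [-3.104, -0.002, -1.496]
wrist_force: [-0.3, -0.6, 0.3]
grip_width: 0.352
crop tip 377.327813281467 306 unit xy [49.37 21.26]
crop tip 377.0790682597018 322 unit xy [46.78 21.3 ]
tooth-pointer y mm 0.04
bracket rect 26188 ((0.5970186591148376, -0.016680851578712463), (0.114151731133461, 0.3515569865703583), 5.545070171356201) 0.035809555635374586
tab 823 [ 0.5796 -0.0189  0.0807] ((0.5781816244125366, -0.01911655068397522), (0.040446698665618896, 0.009549622423946857), 4.066798686981201)
knob 1140 ((0.5712043046951294, 0.0741974487900734), (0.03940094634890556, 0.013249145820736885), 34.975276947021484) [0.5728 0.0733 0.0685] len dir 0.6033262
knob 1065 ((0.5874887704849243, -0.15337923169136047), (0.0407356433570385, 0.012623739428818226), 41.62284851074219) [ 0.5889 -0.1514  0.0686] len dir 0.69231397
[ 0.5783 -0.0188  0.0795] [-3.1052 -0.0017 -1.4958] [ 0.0951  0.5862 -0.2314  1.8493  0.204   0.692  -1.7477]
[ 0.5628 -0.0543  0.1158] [0.5901 0.0169 0.16  ]
```

The bracket is aligned to 0.03 mm in the grip and 0.04 mm after release. For the left knob I'll come in half a turn round, so that joint 7 has room for the clockwise turn.

```bash
python3 -m pendant '[[-0.3,[0,0,20],8.5],[-0.3,[0,10,20],8.5],[-0.3,[-1,10,0],8.5],[-0.3,[-1,10,0],8.5],[-0.3,[-1,10,0],8.5],[-0.3,[-1,10,0],8.5],[-0.3,[-1,10,0],8.5],[-0.3,[-1,10,0],8.5],[-0.3,[-1,10,0],8.5],[-0.3,[0,6,0],8.5],[-0.3,[0,0,0],8.5],[-0.3,[0,0,0],8.5]]'
python3 -m pendant '[[-0.3,[0,0,0],8.5],[-0.3,[0,0,0],8.5],[-0.3,[0,0,0],8.5],[-0.3,[0,0,0],8.5],[-0.3,[0,0,0],8.5],[-0.3,[0,0,0],8.5],[-0.3,[0,0,0],8.5],[-0.3,[0,0,0],8.5],[-0.3,[0,0,0],8.5],[-0.3,[0,0,0],8.5],[-0.3,[0,0,0],0],[-0.3,[0,0,0],0]]'
python3 -c "
from h import *
s=arm.state();print(s['joints'])"
```

```text
t: 10.45
eef_pos: [0.5659, 0.0712, 0.1104]
ee_rot: [-3.11, 0.007, 0.309]
wrist_force: [-0.5, -0.4, -1.1]
grip_width: 0.349
t: 11.65
eef_pos: [0.5611, 0.072, 0.0991]
ee_rot: [-3.095, 0.007, 1.807]
wrist_force: [-0.6, 0.5, 0.1]
grip_width: 0.351
[ 0.44061038  0.79736889 -1.04522383  1.76571301  0.76204923  1.10238598
  0.92655842]
```

```bash
python3 -m pendant '[[-0.3,[3,1,0],8],[-0.3,[3,1,0],8],[-0.3,[3,0,0],5],[-0.3,[1,0,0],0],[-0.3,[0,0,0],0]]'
python3 - <<'E'
from h import *
np.set_printoptions(precision=4,suppress=True)
s=arm.state(); print(s['eef_pos'],s['ee_rot'],s['joints'])
f=arm.grab_frame("wrist"); save(f,"w7.png"); P=cloud(f); g=f["range_z"]>0
k=g&(P[...,2]>.06)&(P[...,2]<.075)&(abs(P[...,1]-.074)<.03)&(abs(P[...,0]-.571)<.03)
print("knob",k.sum(),cv2.minAreaRect(P[k][:,:2].astype(np.float32)))
E
```

```text
t: 12.15
eef_pos: [0.5708, 0.0739, 0.0976]
ee_rot: [-3.094, 0.006, 2.165]
wrist_force: [0.3, 0.2, -0.6]
grip_width: 0.35
[0.5708 0.0739 0.0976] [-3.0936  0.0059  2.1651] [ 0.4521  0.8427 -1.1046  1.7437  0.8286  1.1569  1.2377]
knob 832 ((0.5701643228530884, 0.07475397735834122), (0.03937329351902008, 0.012676623649895191), 34.241844177246094)
```

View pics/w7.png

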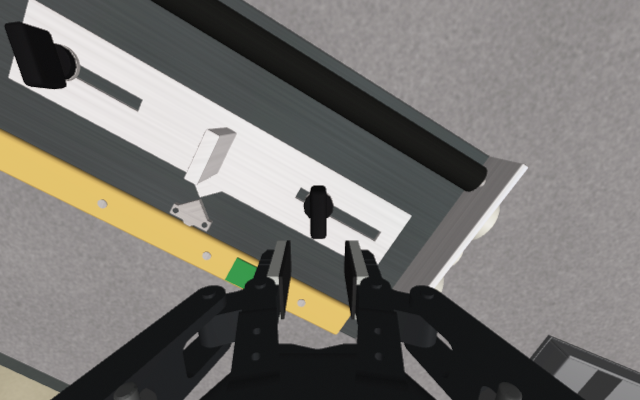

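The wing at (318,212) is upright in the image and centred between the fingers. I'll go down now.

```bash
python3 -m pendant '[[-0.3,[0,0,-13],0],[-0.3,[0,0,-13],0],[-0.3,[0,0,-13],0],[-0.3,[0,0,-13],0],[-0.3,[0,0,0],0],[-0.3,[0,0,0],0]]'
```

```text
t: 12.8
eef_pos: [0.5695, 0.0735, 0.0399]
ee_rot: [-3.092, 0.006, 2.158]
wrist_force: [0.7, -0.6, 1.2]
grip_width: 0.346
```

```bash
python3 -m pendant '[[-0.3,[2,1,-10],0],[-0.3,[0,0,-10],0],[-0.3,[0,0,-9],0],[-0.3,[0,0,0],0],[-0.3,[0,0,0],0],[-1,[0,0,0],0],[-1,[0,0,0],0],[-1,[0,0,0],0],[-1,[0,0,0],0]]'
```

```text
t: 13.7
eef_pos: [0.5724, 0.0752, 0.0104]
ee_rot: [-3.094, 0.007, 2.158]
wrist_force: [0.8, 0.5, -5.8]
grip_width: 0.139
```

```bash
python3 -m pendant '[[-1,[0,0,-0.1],-5],[-1,[0,0,-0.1],-5],[-1,[0,0,-0.1],-5],[-1,[0,0,-0.1],-5],[-1,[0,0,0],0]]'
```

```text
t: 14.2
eef_pos: [0.5725, 0.0749, 0.0099]
ee_rot: [-3.094, 0.006, 1.796]
wrist_force: [-1.2, 0.6, -3.0]
grip_width: 0.139
```

```bash
python3 -m pendant '[[-1,[0,0,-0.1],-5],[-1,[0,0,-0.1],-5],[-1,[0,0,-0.1],-5],[-1,[0,0,-0.1],-5],[-1,[0,0,-0.1],-5],[-1,[0,0,-0.1],-5],[-1,[0,0,-0.1],-5],[-1,[0,0,0],0]]'; python3 -c "
from h import *
print(arm.state()['torque'])"
```

```text
t: 15.0
eef_pos: [0.5723, 0.0744, 0.0091]
ee_rot: [-3.094, 0.007, 1.186]
wrist_force: [0.1, 0.2, -4.6]
grip_width: 0.137
[ 0.07532409 -0.2545008  -0.07614225]
```

Turning well; the end stop should come at a yaw of about 0.94.

```bash
python3 -m pendant '[[-1,[0,0,-0.1],-5],[-1,[0,0,-0.1],-5],[-1,[0,0,-0.1],-5],[-1,[0,0,0],-5],[-1,[0,0,0],-4],[-1,[0,0,0],-4]]'; python3 -c "
from h import *
print(arm.state()['torque'])"
```

```text
t: 15.6
eef_pos: [0.5723, 0.0745, 0.0092]
ee_rot: [-3.096, 0.007, 0.718]
wrist_force: [0.2, -2.0, -1.1]
grip_width: 0.138
[-0.47969857 -0.24086029  2.86636503]
```

Moment went to 2.9 N m, so the stop is reached. Releasing, lifting and checking.

```bash
python3 -m pendant '[[-0.3,[0,0,0],0],[-0.3,[0,0,0],0],[-0.3,[0,0,0],0],[-0.3,[0,0,15],0],[-0.3,[0,0,25],0],[-0.3,[0,0,25],0],[-0.3,[0,0,20],0],[-0.3,[0,0,0],0]]'
cat >> h.py <<'E'
def knob(f,x,y):
    P=cloud(f); k=(f["range_z"]>0)&(P[...,2]>.06)&(P[...,2]<.075)&(abs(P[...,1]-y)<.028)&(abs(P[...,0]-x)<.028)
    a=P[k][:,:2].astype(np.float32)
    if len(a)<20: return print("few")
    (w,h),ang=cv2.minAreaRect(a)[1:]; ang=np.deg2rad(ang if w>h else ang-90); print("knob",len(a),cv2.minAreaRect(a)[:2],P[k][:,2].mean(),"ang",ang,"value",.774-ang)
E
python3 - <<'E'
from h import *
np.set_printoptions(precision=4,suppress=True)
s=arm.state(); print(s['eef_pos'],s['ee_rot'],s['joints'])
for c in["wrist","side"]:
    f=arm.grab_frame(c); knob(f,.571,.0743); knob(f,.5880,-.154)
E
```

```text
t: 16.4
eef_pos: [0.5719, 0.0759, 0.1015]
ee_rot: [-3.095, 0.005, 0.736]
wrist_force: [-0.2, 0.5, 0.1]
grip_width: 0.349
[0.5719 0.0759 0.1015] [-3.0955  0.0055  0.7355] [ 0.3576  0.7173 -0.8525  1.7528  0.5858  0.9796  0.0155]
knob 798 ((0.5704631805419922, 0.07568007707595825), (0.013044381514191628, 0.03940000385046005)) 0.06797311360885418 ang -0.6252515012485689 value 1.399251501248569
knob 23 ((0.6035606265068054, -0.14506463706493378), (0.0073555391281843185, 0.002971123903989792)) 0.06749542713172586 ang 1.5574265923324262 value -0.7834265923324262
knob 52 ((0.5709714293479919, 0.07580982893705368), (0.013349572196602821, 0.0406305268406868)) 0.06653430067960166 ang -0.6814721634406866 value 1.4554721634406866
knob 50 ((0.5881595015525818, -0.15294188261032104), (0.036924950778484344, 0.017916273325681686)) 0.06631015159729214 ang 0.6889649005885973 value 0.08503509941140275
```

Left knob reads 1.40. Now the right one.

```bash
python3 -m pendant '[[-0.3,[2,-20,8],8],[-0.3,[2,-20,0],8],[-0.3,[2,-20,0],8],[-0.3,[2,-20,0],8],[-0.3,[2,-20,0],8],[-0.3,[2,-20,0],8],[-0.3,[2,-20,0],8],[-0.3,[2,-20,0],8],[-0.3,[1,-20,0],8],[-0.3,[0,-20,0],8],[-0.3,[0,-10,0],5],[-0.3,[0,0,0],0]]'; python3 -c "
from h import *
print(arm.state()['joints'])"
```

```text
t: 17.7
eef_pos: [0.5832, -0.1433, 0.1002]
ee_rot: [-3.084, 0.003, 2.287]
wrist_force: [0.3, -0.2, -0.3]
grip_width: 0.349
[ 0.80598721  0.88785327 -1.13879803  1.681999    0.8848342   1.22390888
  1.71059267]
```

```bash
python3 -m pendant '[[-0.3,[3,-5,0],0],[-0.3,[1,-4,0],0],[-0.3,[0,0,0],0],[-0.3,[0,0,0],0]]'
python3 - <<'E'
from h import *
s=arm.state(); print(s['eef_pos'],s['ee_rot'])
f=arm.grab_frame("wrist"); knob(f,.588,-.154); P=cloud(f)
m=(f["range_z"]>0)&(P[...,2]>.1)&(P[...,2]<.16)&(np.hypot(P[...,0]-.588,P[...,1]+.154)<.05)
d=P[m][:,:2]-[.588,-.154]; y=s['ee_rot'][2]; a=d@[np.cos(y),np.sin(y)]; print("finger faces along jaw axis", a[a<0].max() if (a<0).any() else 0, a[a>0].min(), a.min(),a.max())
E
```

```text
t: 18.1
eef_pos: [0.5874, -0.151, 0.0995]
ee_rot: [-3.084, 0.002, 2.281]
wrist_force: [-0.1, 0.1, -0.3]
grip_width: 0.345
[ 0.58737335 -0.15100244  0.09947759] [-3.08360105e+00  1.92472885e-03  2.28134483e+00]
knob 789 ((0.5864725708961487, -0.15446683764457703), (0.03921901062130928, 0.012557849287986755)) 0.06940690671573985 ang 0.7056292982146319 value 0.06837070178536808
finger faces along jaw axis -0.011222175735599648 0.018308169915788673 -0.025076362108096738 0.03229479895058871
```

```bash
python3 -m pendant '[[-0.3,[0.5,-2.5,-13],0],[-0.3,[0,0,-13],0],[-0.3,[0,0,-13],0],[-0.3,[0,0,-13],0],[-0.3,[0,0,0],0],[-0.3,[0,0,0],0]]'
```

```text
t: 18.75
eef_pos: [0.5871, -0.1525, 0.0417]
ee_rot: [-3.083, 0.001, 2.282]
wrist_force: [0.4, -0.8, 0.6]
grip_width: 0.35
```

```bash
python3 -m pendant '[[-0.3,[0.5,-1.5,-10],0],[-0.3,[0,0,-10],0],[-0.3,[0,0,-10],0],[-0.3,[0,0,0],0],[-0.3,[0,0,0],0],[-1,[0,0,0],0],[-1,[0,0,0],0],[-1,[0,0,0],0],[-1,[0,0,0],0]]'
```

```text
t: 19.65
eef_pos: [0.5886, -0.1544, 0.0107]
ee_rot: [-3.084, 0.002, 2.282]
wrist_force: [1.1, -0.0, -5.2]
grip_width: 0.137
```

Gripped (same width as the left). Turning clockwise.

```bash
python3 -m pendant '[[-1,[0,0,-0.1],-5],[-1,[0,0,-0.1],-5],[-1,[0,0,-0.1],-5],[-1,[0,0,-0.1],-5],[-1,[0,0,-0.1],-5],[-1,[0,0,-0.1],-5],[-1,[0,0,-0.1],-5],[-1,[0,0,-0.1],-5],[-1,[0,0,-0.1],-5],[-1,[0,0,0],0]]'; python3 -c "
from h import *
print(arm.state()['torque'])"
```

```text
t: 20.65
eef_pos: [0.5886, -0.1546, 0.0097]
ee_rot: [-3.085, 0.003, 1.466]
wrist_force: [-0.2, 0.6, -3.0]
grip_width: 0.141
[ 0.12669983 -0.22378847 -0.02965027]
```

```bash
python3 -m pendant '[[-1,[0,0,-0.1],-5],[-1,[0,0,-0.1],-5],[-1,[0,0,-0.1],-5],[-1,[0,0,-0.1],-5],[-1,[0,0,-0.1],-5],[-1,[0,0,0],-5],[-1,[0,0,0],-4],[-1,[0,0,0],-4]]'; python3 -c "
from h import *
print(arm.state()['torque'])"
```

```text
t: 21.45
eef_pos: [0.5887, -0.1546, 0.0093]
ee_rot: [-3.086, 0.003, 0.806]
wrist_force: [0.0, -0.2, -1.2]
grip_width: 0.139
[-0.35066162 -0.22661333  1.9855186 ]
```

```bash
python3 -m pendant '[[-0.3,[0,0,0],0],[-0.3,[0,0,0],0],[-0.3,[0,0,0],0],[-0.3,[0,0,15],0],[-0.3,[0,0,25],0],[-0.3,[0,0,25],0],[-0.3,[0,0,20],0],[-0.3,[0,0,0],0]]'
python3 - <<'E'
from h import *
f=arm.grab_frame("wrist"); knob(f,.588,-.154); s=arm.state(); print(s['eef_pos'],s['ee_rot'])
E
python3 -m pendant '[[-0.3,[0,20,25],-8],[-0.3,[-3,20,25],-8],[-0.3,[-3,20,30],-8],[-0.3,[-3,20,30],-8],[-0.3,[-3,20,30],-8],[-0.3,[-3,20,10],-8],[-0.3,[0,10,10],-8],[-0.3,[0,5,0],-8],[-0.3,[0,0,0],-8],[-0.3,[0,0,0],-8],[-0.3,[0,0,0],-8],[-0.3,[0,0,0],-8]]'
python3 -m pendant '[[-0.3,[0,0,0],-8],[-0.3,[0,0,0],-8],[-0.3,[0,0,0],-8],[-0.3,[0,0,0],0]]'
python3 - <<'E'
from h import *
s=arm.state(); print(s['eef_pos'],s['ee_rot'])
f=arm.grab_frame("wrist"); save(f,"w8.png"); knob(f,.571,.0743); knob(f,.588,-.154)
for z in(.026,):
  print(proj(f,[.627,-.0185,.036]))
try: mis()
except Exception as e: print(e)
E
```

```text
t: 22.25
eef_pos: [0.589, -0.1535, 0.1018]
ee_rot: [-3.086, 0.001, 0.819]
wrist_force: [0.7, 0.4, 0.3]
grip_width: 0.352
knob 785 ((0.5870424509048462, -0.15365159511566162), (0.013025439344346523, 0.03939956799149513)) 0.06803711713520529 ang -0.6314531379000091 value 1.4054531379000093
[ 0.58852118 -0.15355163  0.1005975 ] [-3.08551688e+00  1.64223011e-03  8.19338022e-01]
t: 23.5
eef_pos: [0.5685, -0.0129, 0.2643]
ee_rot: [-3.078, 0.005, -0.914]
wrist_force: [0.3, 0.1, 0.7]
grip_width: 0.348
t: 23.9
eef_pos: [0.5672, -0.0127, 0.2633]
ee_rot: [-3.081, 0.006, -1.35]
wrist_force: [0.0, 0.9, -0.2]
grip_width: 0.351
[ 0.56716211 -0.01265235  0.26325201] [-3.0807879   0.00550174 -1.35033618]
knob 302 ((0.5715107321739197, 0.07453550398349762), (0.012938663363456726, 0.03916923701763153)) 0.06811133387128464 ang -0.627370578527945 value 1.401370578527945
knob 318 ((0.5878893136978149, -0.15407967567443848), (0.013248031958937645, 0.03969142213463783)) 0.06746340881093807 ang -0.6323419013347958 value 1.406341901334796
[331.99939374 130.62092605]
crop tip 305.2287533574139 150 unit xy [87.04 48.05]
crop tip 187.38548670927108 309 unit xy [40.53 74.35]
tooth-pointer y mm 26.3
```

View pics/w8.png

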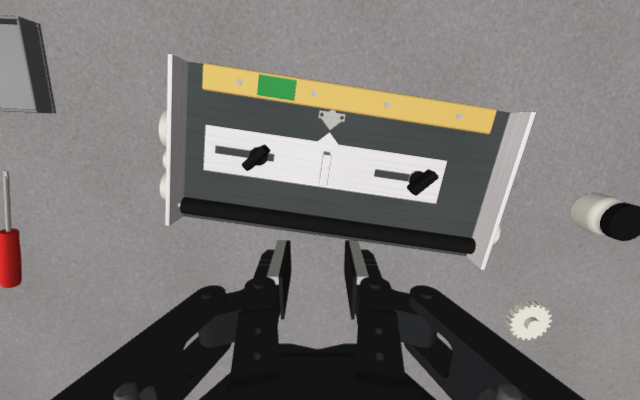

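The view shows both knobs turned to about 1.40, at (257,157) and (423,182), and the tooth and pointer meeting near (329,131). The `mis` figure is invalid from this height and yaw, so I'll return to the earlier viewing pose for a valid reading.

```bash
python3 -m pendant '[[-0.3,[3,-2,-30],-4.2],[-0.3,[3,-2,-30],-4.2],[-0.3,[3,-1,-30],0],[-0.3,[2,-1,-30],0],[-0.3,[0,0,-25],0],[-0.3,[0,0,-15],0],[-0.3,[0,0,0],0],[-0.3,[0,0,0],0]]'
python3 - <<'E'
from h import *
try: mis()
except Exception as e: print(e)
f=arm.grab_frame("wrist"); pc=proj(f,[.6275,-.0148,.0355]); tips("w9c.png",(int(pc[0])-75,int(pc[1])-60,int(pc[0])+75,int(pc[1])+55))
E
```

```text
t: 24.8
eef_pos: [0.5783, -0.0197, 0.0973]
ee_rot: [-3.081, 0.007, -1.463]
wrist_force: [0.6, 0.9, 0.1]
grip_width: 0.352
crop tip 378.50288042974904 306 unit xy [49.4  21.45]
crop tip 379.6858618134667 320 unit xy [46.99 21.17]
tooth-pointer y mm -0.28
```

View pics/w9c.png

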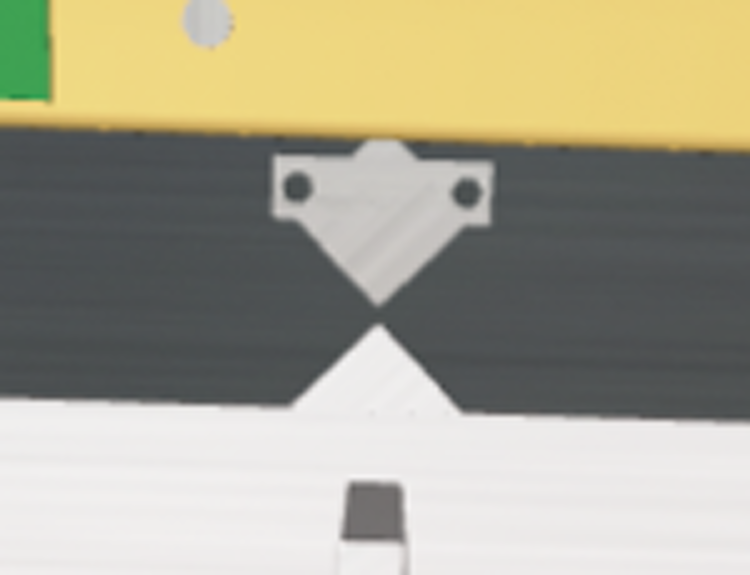

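The tips, pointer at (378,305) and tooth at (378,324), are in line within about 0.3 mm. The arm touches nothing, so I'll lift clear and hand in.

```bash
python3 -m pendant '[[-0.3,[0,0,30],0],[-0.3,[0,0,40],0],[-0.3,[0,0,30],0],[-0.3,[0,0,0],0],[-0.3,[0,0,0],0]]' && python3 -c "
from rig import arm
print(arm.finish_job())"
```

```text
t: 25.45
eef_pos: [0.5792, -0.0197, 0.2056]
ee_rot: [-3.075, 0.005, -1.462]
wrist_force: [-0.7, 0.1, -0.3]
grip_width: 0.353
the job is handed in; nothing more can be done
None
```

I slid the bracket about 54 mm by its tab until the tooth lined up with the pointer. I then turned the left and right wing knobs clockwise to their end stops, let go, lifted clear and handed the job in at about 25.5 s.

**Last checks:**
- **Alignment:** tooth and pointer agree within about 0.3 mm along the unit's y. They read 0.04 mm apart just after I released the tab. The last reading was −0.28 mm, taken from a slightly turned view, and the tips look level in that picture.
- **Knobs:** left measured 1.40 and right 1.41 rad against the 1.40 stop. The moment rose to 2–3 N m at each stop.
- **Other things:** the arm did not touch them. The jar and gear, and the parts of the screwdriver and tray in view, looked undisturbed in the last wide picture. I did not measure their positions.

**What disagreed or failed:**
- **Finger height:** the finger tips were about 40 mm above the reported TCP. My first grip attempt closed in air above the tab, and I corrected for this from the camera depth.
- **Slide overshoot:** the first slide went about 2 mm past the pointer, and I corrected it in three nudges.
- **Invalid reading:** one alignment reading of 26 mm came from a view too high and turned for the fit. I discarded it and measured again from lower down.

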